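# Push the breadboard module home into the corner stop

### The arm

A 6-joint arm with a two-finger parallel gripper is mounted at the origin on the work surface. World frame = base frame: x ahead of the robot, y to its left, z up, the work surface at z = 0. Lengths are in m, angles in rad, forces in N, time in s.
With the tool pointing down it reaches from about 0.3 to 0.825 m from the base axis. Payload 5.4 kg.
Tool frame: the origin (TCP) lies midway between the tips of the shut fingers; the grasp point (between the pads) lies 19 mm behind it; x points along the fingers, y is the direction in which the jaws open and shut, and the axes are right-handed (so a half turn about x gives the same grasp; the last joint's range is limited). The gripper opens to 92 mm and grips with 3 to 60 N. Pads are 20 mm wide; open, the fingers measure 128 mm over their backs; the gripper's body (75 mm by 189 mm) begins 69 mm behind the grasp point.
Start: joints at [0.915, 0.158, 1.597, -0, 1.386, -0.21], TCP at [0.248, 0.519, 0.215] pointing down, gripper open.
Joint ranges: [-2.91, 2.91], [-0.94, 2.29], [0.18, 2.7], [-1.29, 4.43], [0.17, 2.64], [-3, 3]. Speed limits (rad/s): [2.57, 2.57, 3.14, 3.14, 3.14, 3.14].

### API

Orientations are given as a unit quaternion [w, x, y, z].
In Python, from station import manip gives the robot as it stands. Calls block until the motion is done:
- manip.move_pose(position, orientation): joint-space move of the TCP to a pose.
- manip.line_to(position, feed=0.15, attitude=None): straight line of the TCP; attitude=None keeps the orientation; feed is the mean speed in m/s.
- manip.move_j(angles): joint-space move.
- manip.gripper_to(opening, f_grip=None): finger opening in m; f_grip is the grip in N (None keeps the last); returns when the fingers have stopped.
- manip.wait(seconds).
- manip.ik(position, orientation): joint angles nearest the present ones, or None.
- manip.state(): the state.
- manip.grab_frame(name): name is "side" or "top"; returns a dict with "img" (384x512x3 uint8, blue, green, red), "intrinsics" (3x3 intrinsics, pixels), "extrinsics" (4x4, takes a point from world to camera coordinates). Camera axes: x right, y down, z forward; pixel columns grow to the right and rows downward; lengths in m; the calibration is good to about 2 mm. A picture is of the moment at which its call begins. There is no depth.
A pose or a line that the arm cannot do raises manip.IKError and nothing moves.
- manip.finish_job(): hands the job in, once; it reports no verdict.
The state is a dict: "t": time; "q": joint angles; "qvel": joint speeds; "joint_torque": joint torques, N m; "ee_pos": TCP position; "ee_rot": TCP orientation; "force": force on the tool from outside, world axes, zero at the start; "torque": the same for the moment, N m; "finger_gap": finger opening in m.
Only numpy, scipy, OpenCV 4.12 (cv2) and the standard library are available. Lean on these libraries where they do the work, as an engineer would, in place of code of your own. Each camera call takes 0.05 s, during which the arm holds its last target.

### The job

On the lab bench, push the breadboard module along the table with the fingertips until its black base sits home in the inner corner of the aluminium corner stop, flush against both the long bar and the short bar. Push on the base alone: do not touch the breadboard, parts or terminals on top of it, and do not lift, tip or carry the module. Leave the knobbed box of the same size and everything else on the bench where it is, and finish with the hand clear.

Things in the scene. Friction and masses are not known exactly. Their poses are not given: they have to be found in the camera images.
- stop: L of two aluminium bars fixed to the table, 25 mm high, 12 thick. Origin: inner corner, table level; z up, x away from the robot within 10 deg. Long bar: along stop y, y +12 to -260 mm, inner face is plane x=0 (bar on its +x side). Short bar: along stop x, x 0 to -110 mm, inner face is plane y=0 (bar on its +y side). The module belongs on the -x, -y side
- module: loose module, 0.3-0.6 kg: black base block 80 (its x) x 110 (y) x 20 mm high, flat sides, with a white breadboard on top. Origin: centre of underside, z up. Home: origin at x -40, y -55 mm of the stop, axes along the stop's. Starts about 0.3 m to the right of the short bar, or in front of the corner on the robot's side; turned up to 20 deg from the stop's axes
- module_corner (a point): the bottom corner of the module's base at its +x +y sides (40, 55, 0 mm from its origin); at home it lies at the stop's origin
- circuit: all that is fixed on the module's base: white breadboard 55 x 70 mm (centre 12 mm towards the module's +y) with chips and capacitors, and three terminals 11 mm dia x 20 tall in a row 38 mm towards its -y. Spans 20 to 41 mm above the table, 8 mm or more inside the base's edges. Not to be touched. Origin on the base's top, above the module's origin
- decade_box: the other black base of the same 80 x 110 x 20 mm, carrying an aluminium plate with three round knobs (36 mm high in all); loose, in the place that the module does not have; to be left alone. Origin at the centre of its underside
- jar: small labelled jar with a black screw cap, 28 dia x 42 high, standing between the two black bases and often near them; origin at the centre of its underside; loose, to be left alone
- multimeter: grey hand-held multimeter lying on its back, 76 x 150 x 40 high (with its dial), to the left of the stop; origin at the centre of its underside; loose, to be left alone
- screwdriver: screwdriver about 0.2 m long, lying on the right; origin on its underside; loose, to be left alone
- spool: grey plastic wire spool standing on its flange, 52 dia x 38 high, left and near; origin at the centre of its underside; loose, to be left alone
- parts_bin: clear open box with four compartments, 100 x 130 x 45 high, on the right; origin at the centre of its underside; loose, to be left alone
- mug: white mug, 80 dia x 92 high, on the left; origin at the centre of its underside; loose, to be left alone
Mind the look-alikes: they are no part of the job. What is shaped like the module but green or red is not meant.

How it is judged:
By the outcome, as a careful person would: the job done as asked, in the order asked, and still so for the second after the job is handed in, with the robot touching nothing.
It also fails if it takes over 64 s, if anything falls off the work surface, if the arm or the gripper's body presses on something with over 40 N, if the wrist force passes 120 N, or if a joint passes its speed limit or range.

## Working session

There is one attempt and no reset: what is moved stays moved. The work goes in short steps, each a Python script; the robot and the scene stay as the last script left them, time stands still between calls to the robot, and variables do not carry over. Pictures are saved under pics/ and viewed, and the job is handed in when it is done.

```bash
mkdir -p pics; ls; python3 - <<'E'
from station import manip
import cv2,numpy as np
for n in("top","side"):
    f=manip.grab_frame(n); cv2.imwrite(f"pics/{n}0.png",f["img"]); 
    print(n,f["intrinsics"],f["extrinsics"])
    np.savez(f"{n}0.npz",**f)
print(manip.state())
E
```

```text
pics
top [[409.79145346   0.         255.03819013]
 [  0.         409.79145346 191.68845184]
 [  0.           0.           1.        ]] [[-0.00177906 -0.99995442 -0.00938013  0.0114339 ]
 [-0.98610358  0.00331252 -0.16609861  0.59970272]
 [ 0.16612211  0.00895428 -0.98606453  1.33457361]
 [ 0.          0.          0.          1.        ]]
side [[360.44711791   0.         257.39132931]
 [  0.         360.44711791 187.18759123]
 [  0.           0.           1.        ]] [[ 9.66398148e-01 -2.57049628e-01  3.28154262e-04 -5.47853491e-01]
 [-1.83279308e-01 -6.89946851e-01 -7.00272831e-01  1.41529008e-01]
 [ 1.80231279e-01  6.76682223e-01 -7.13875237e-01  1.07508291e+00]
 [ 0.00000000e+00  0.00000000e+00  0.00000000e+00  1.00000000e+00]]
{'t': 0.1, 'q': array([ 9.14880156e-01,  1.58947290e-01,  1.59811419e+00, -1.44416588e-05,
        1.38618828e+00, -2.10134730e-01]), 'qvel': array([-7.97194521e-05, -4.29327470e-04, -3.33359525e-03,  5.95868030e-04,
       -1.30302640e-03,  1.39358479e-03]), 'joint_torque': array([-2.78262842e-04, -3.86501956e+01, -3.22960818e+01,  7.02875247e-02,
        3.38883873e-02, -6.98810686e-05]), 'ee_pos': array([0.24760766, 0.51832987, 0.21373519]), 'ee_rot': array([ 0.68937343,  0.1557709 ,  0.68985601, -0.15683872]), 'force': array([-0.17360968,  0.24146856, -0.97699584]), 'torque': array([ 0.04757017, -0.03838531, -0.0294222 ]), 'finger_gap': 0.09186355055467607}
```

View pics/top0.png

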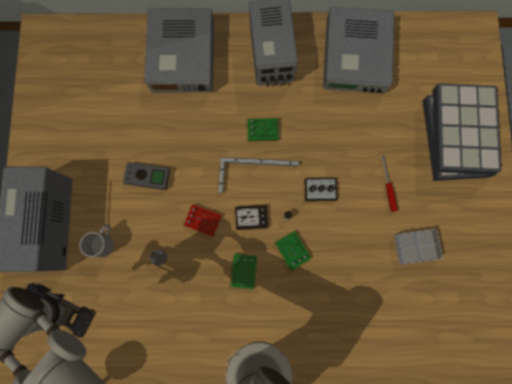

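View pics/side0.png

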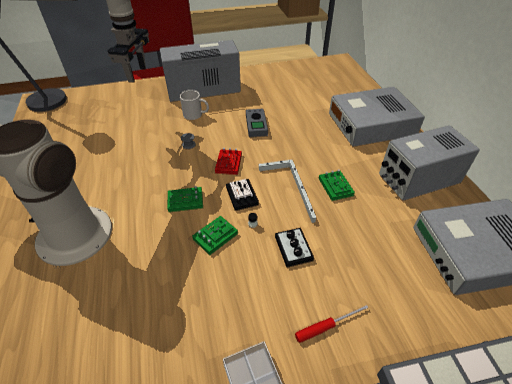

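```bash
python3 - <<'E'
import cv2
im=cv2.imread("pics/top0.png")
def crop(x0,y0,x1,y1,s,name):
    c=cv2.resize(im[y0:y1,x0:x1],None,fx=s,fy=s,interpolation=cv2.INTER_CUBIC)
    for i in range(x0,x1):
        if i%10==0: cv2.putText(c,str(i),((i-x0)*s,10),0,.35,(0,0,255)); cv2.line(c,((i-x0)*s+s//2,12),((i-x0)*s+s//2,18),(0,0,255))
    for i in range(y0,y1):
        if i%10==0: cv2.putText(c,str(i),(0,(i-y0)*s+s//2+4),0,.35,(0,0,255)); cv2.line(c,(24,(i-y0)*s+s//2),(30,(i-y0)*s+s//2),(0,0,255))
    cv2.imwrite(name,c)
crop(180,145,310,245,6,"pics/topc1.png")
crop(225,195,305,240,10,"pics/topc2.png")
im=cv2.imread("pics/side0.png")
crop(200,140,330,240,6,"pics/sidec1.png")
E
```

```text
(no output)
```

View pics/topc1.png

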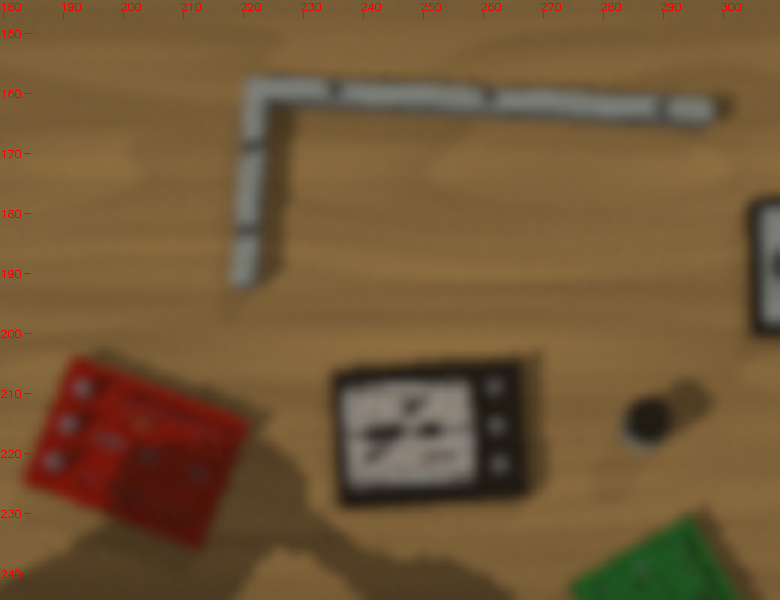

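View pics/topc2.png

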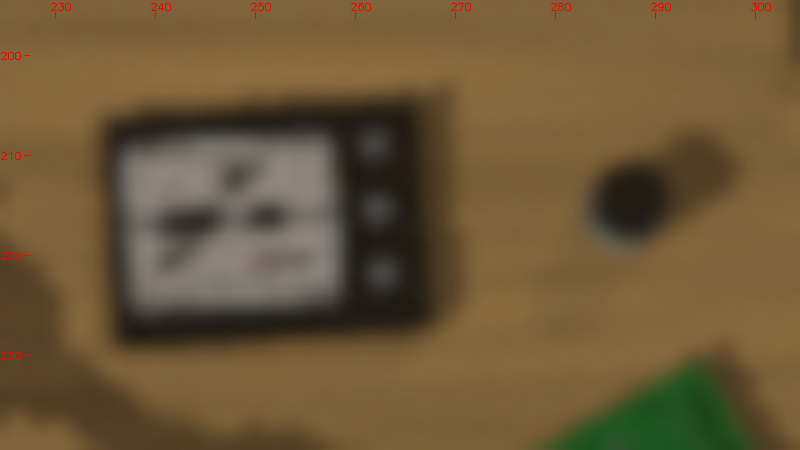

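View pics/sidec1.png

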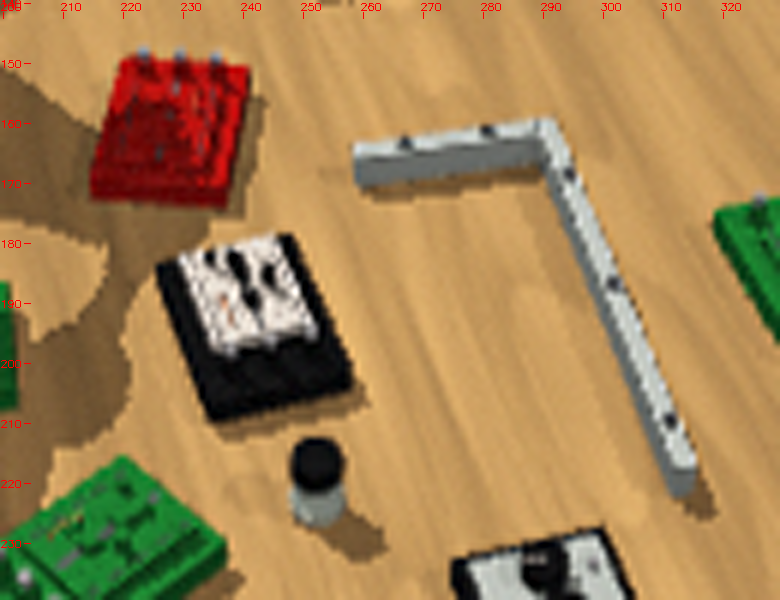

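```bash
cat > h.py <<'E'
import numpy as np,cv2
from scipy.optimize import least_squares
def load(n): 
    d=np.load(n); return d["img"],d["intrinsics"],d["extrinsics"]
def proj(P,K,E):
    P=np.atleast_2d(P); c=P@E[:3,:3].T+E[:3,3]; p=c@K.T; return p[:,:2]/p[:,2:]
def ray(px,K,E,z):
    d=E[:3,:3].T@np.linalg.inv(K)@np.array([px[0],px[1],1.]); o=-E[:3,:3].T@E[:3,3]
    return o+d*(z-o[2])/d[2]
def tf(p,L):
    L=np.atleast_2d(np.array(L,float)); c,s=np.cos(p[2]),np.sin(p[2])
    return np.c_[p[0]+c*L[:,0]-s*L[:,1],p[1]+s*L[:,0]+c*L[:,1],L[:,2]]
def overlay(img,K,E,segs,box,s,name):
    x0,y0,x1,y1=box
    c=cv2.resize(img[y0:y1,x0:x1],None,fx=s,fy=s,interpolation=cv2.INTER_CUBIC)
    for a,b,col in segs:
        q=(proj([a,b],K,E)-[x0,y0]+.5)*s-.5
        cv2.line(c,tuple(np.round(q[0]).astype(int).tolist()),tuple(np.round(q[1]).astype(int).tolist()),col,1,cv2.LINE_AA)
    cv2.imwrite(name,c)
def boxsegs(p,col,hx=.04,hy=.055,h=.02):
    L=[(sx*hx,sy*hy) for sx,sy in((1,1),(-1,1),(-1,-1),(1,-1))]
    b=tf(p,[(*l,0) for l in L]); t=tf(p,[(*l,h) for l in L])
    return [(X[i],X[(i+1)%4],col) for X in(b,t) for i in range(4)]+[(b[i],t[i],col) for i in range(4)]
def stopsegs(p,col):
    L=[(0,0),(0,-.26),(.012,-.26),(.012,.012),(-.11,.012),(-.11,0)]
    r=[]
    for z in(0,.025):
        X=tf(p,[(*l,z) for l in L]); r+=[(X[i],X[(i+1)%6],col) for i in range(6)]
    return r
E
cat > fit.py <<'E'
from h import *
T=load("top0.npz");S=load("side0.npz")
for I,K,E in(T,S): print("cam",-E[:3,:3].T@E[:3,3])
def c(px,x0,y0,s): return (x0+(px[0]-(s-1)/2)/s, y0+(px[1]-(s-1)/2)/s)
mt=[((.04,.055,.02),(105,120)),((.04,-.055,.02),(420,103)),((-.04,-.055,.02),(430,325)),((-.04,.055,.02),(117,345))]
ms=[((-.04,.055,.02),(157,262)),((.04,.055,.02),(290,234)),((.04,-.055,.02),(350,372)),((-.04,-.055,.02),(207,402))]
st=[((0,0,.025),(265,101)),((.012,.012,.025),(246,78)),((.012,-.26,.025),(715,95)),((-.11,.012,.025),(231,288))]
ss=[((0,0,.025),(543,137)),((.012,.012,.025),(550,119)),((0,-.26,.025),(673,470)),((.012,-.26,.025),(695,463)),((-.11,0,.025),(357,157))]
def fit(a,b,at,at2,p0):
    def r(p):
        o=[]
        for (L,q) in a: o+=list(proj(tf(p,L),*T[1:])[0]-c(q,*at))
        for (L,q) in b: o+=list(proj(tf(p,L),*S[1:])[0]-c(q,*at2))
        return o
    s=least_squares(r,p0,loss="soft_l1"); print(s.x,np.degrees(s.x[2])); print(np.round(np.array(r(s.x)).reshape(-1,2),2).tolist()); return s.x
m=fit(mt,ms,(225,195,10),(200,140,6),[.45,0,0])
s=fit(st,ss,(180,145,6),(200,140,6),[.65,.1,0])
np.savez("poses.npz",m=m,s=s)
sg=boxsegs(m,(0,255,0))+stopsegs(s,(255,0,255))+boxsegs([*tf(s,(-.04,-.055,0))[0,:2],s[2]],(255,255,0))
overlay(*T,sg,(180,145,310,245),6,"pics/ot.png"); overlay(*S,sg,(200,140,330,240),6,"pics/os.png")
d=tf(s,(0,0,0))[0]; R=np.array([[np.cos(s[2]),np.sin(s[2])],[-np.sin(s[2]),np.cos(s[2])]])
print("mod in stop",R@(m[:2]-s[:2]),np.degrees(m[2]-s[2]))
print("jar",ray(c((628,203),225,195,10),*T[1:],.042),ray(c((317,465),200,140,6),*S[1:],.042))
E
python3 fit.py
```

```text
cam [ 0.36968716 -0.0025033   1.41569274]
cam [ 0.36162037 -0.77066754  0.86676377]
[0.51858568 0.02321632 0.04903773] 2.80965502887362
[[-0.34, -0.74], [0.13, -0.69], [0.44, 0.38], [-0.54, 0.05], [-0.69, 0.25], [0.2, -0.18], [0.16, -0.13], [-0.42, 0.65]]
[ 0.71333058  0.11903997 -0.05192759] -2.975231847368423
[[0.01, -0.54], [-0.03, -0.2], [-0.3, 0.59], [0.2, -0.81], [-1.12, -0.52], [0.08, -0.19], [0.17, -0.0], [0.3, 0.53], [-0.74, 0.49]]
mod in stop [-0.18950874 -0.10580258] 5.784886876242043
jar [ 0.52171147 -0.09862159  0.042     ] [ 0.52368862 -0.10504821  0.042     ]
```

View pics/ot.png

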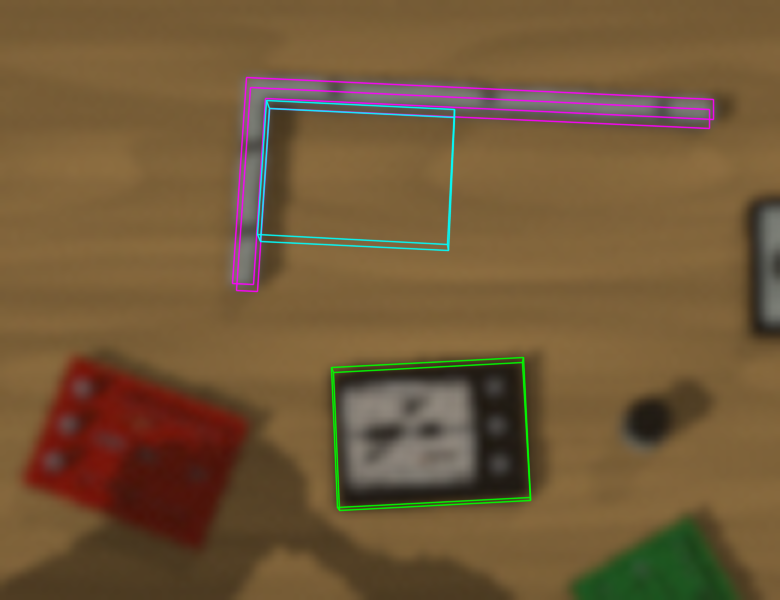

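View pics/os.png

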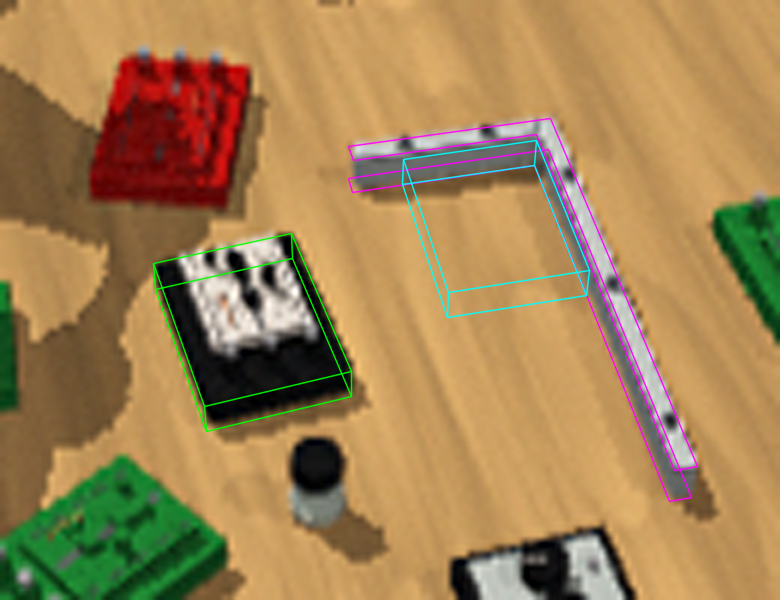

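The module is the black base with the white breadboard and three terminals at top (251,217). The others don't fit:
- The black box with three knobs at (321,189) is the decade box.
- The pieces at (264,129), (243,270) and (293,250) are green, and the one at (203,220) is red.

The enlarged crop confirms this. The stop's inner corner is at (224,161). In the stop frame the module sits at about (-190,-106) mm, turned +5.8°. I'll push it +x with two spread fingers on its near side, then +y on its right side.

```bash
cat > r.py <<'E'
import numpy as np
from h import *
from scipy.spatial.transform import Rotation as R
from station import manip
P=np.load("poses.npz"); s=P["s"]
def w(x,y,z): return tf(s,(x,y,z))[0]
def quat(ang,flip=0):
    # tool x down, tool y at world angle ang
    ty=np.array([np.cos(ang),np.sin(ang),0]); ty=-ty if flip else ty
    tx=np.array([0,0,-1.]); M=np.c_[tx,ty,np.cross(tx,ty)]
    q=R.from_matrix(M).as_quat(); return q[[3,0,1,2]]
def loc():
    st=manip.state(); p=st["ee_pos"]; c,n=np.cos(s[2]),np.sin(s[2]); d=p[:2]-s[:2]; f=st["force"]
    return st["t"],np.round([1e3*(c*d[0]+n*d[1]),1e3*(-n*d[0]+c*d[1]),1e3*p[2]],1),np.round([c*f[0]+n*f[1],-n*f[0]+c*f[1],f[2]],1)
E
python3 - <<'E'
from r import *
for fl in(0,1):
    for (x,y,z,a) in((-.265,-.106,.15,s[2]+np.pi/2),(-.265,-.106,.008,s[2]+np.pi/2),(-.09,-.106,.008,s[2]+np.pi/2),(-.045,-.19,.1,s[2]),(-.045,-.19,.008,s[2]),(-.045,-.12,.008,s[2])):
        q=manip.ik(w(x,y,z),quat(a,fl)); print(fl,None if q is None else np.round(q,2))
print(manip.state()["t"])
E
```

```text
0 [-0.21 -0.13  2.02 -0.    1.25 -1.73]
0 [-0.21  0.11  2.11 -0.    0.92 -1.73]
0 [-0.17  0.5   1.61 -0.    1.03 -1.69]
0 [-0.29  0.48  1.43 -0.    1.23 -0.23]
0 [-0.29  0.6   1.47 -0.    1.08 -0.23]
0 [-0.18  0.6   1.47 -0.    1.08 -0.13]
1 [-0.21 -0.13  2.02 -0.    1.25  1.41]
1 [-0.21  0.11  2.11 -0.    0.92  1.41]
1 [-0.17  0.5   1.61 -0.    1.03  1.46]
1 [-0.29  0.48  1.43 -0.    1.23  2.91]
1 [-0.29  0.6   1.47 -0.    1.08  2.91]
1 None
0.1
```

```bash
python3 - <<'E'
from r import *
Q=quat(s[2]+np.pi/2)
manip.move_pose(w(-.268,-.106,.15),Q); print(loc())
manip.gripper_to(.06); print(loc())
manip.line_to(w(-.268,-.106,.05),feed=.15);print(loc())
f=manip.grab_frame("top"); np.savez("t1.npz",**f); cv2.imwrite("pics/t1.png",cv2.resize(f["img"][130:280,170:330],None,fx=4,fy=4,interpolation=cv2.INTER_CUBIC))
f=manip.grab_frame("side"); np.savez("s1.npz",**f); cv2.imwrite("pics/s1.png",cv2.resize(f["img"][110:240,160:330],None,fx=4,fy=4,interpolation=cv2.INTER_CUBIC))
E
```

```text
(2.025, array([-267.9, -105.5,  150.1]), array([-0.1,  0.3,  0.1]))
(2.6583, array([-268., -106.,  150.]), array([-0.6,  0.3, -0.6]))
(3.475, array([-267.3, -106.1,   50.7]), array([0.2, 0.4, 0.9]))
```

View pics/t1.png

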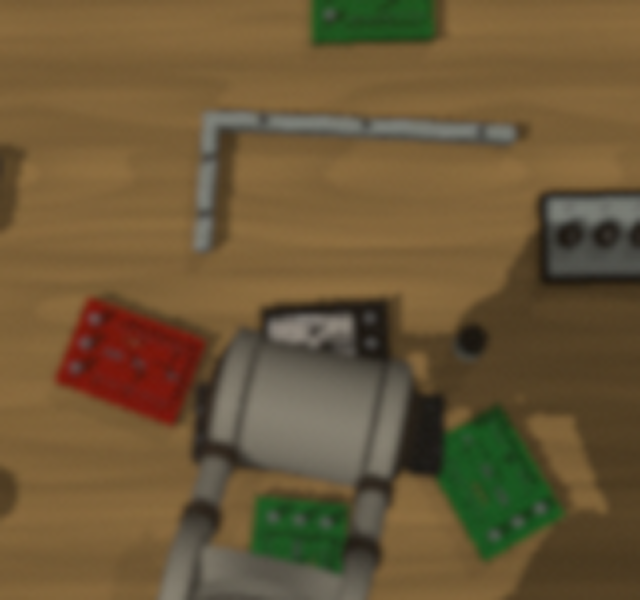

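View pics/s1.png

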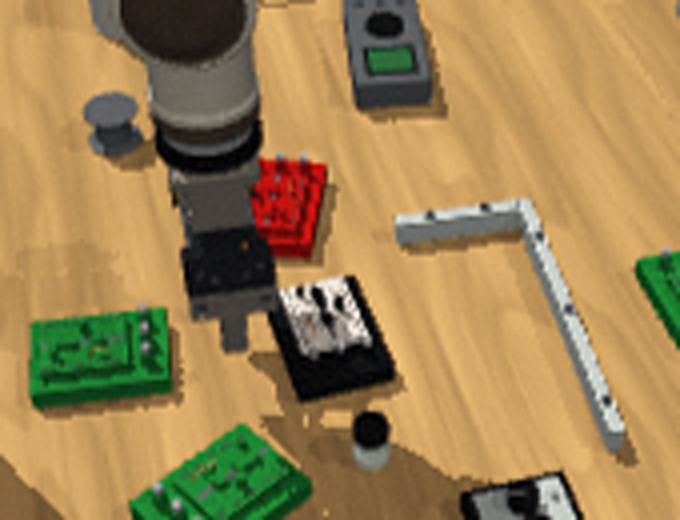

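```bash
python3 - <<'E'
from r import *
manip.line_to(w(-.268,-.106,.009),feed=.08);print(loc())
for x in(-.245,-.235,-.225):
    manip.line_to(w(x,-.106,.009),feed=.05);print(loc())
f=manip.grab_frame("side"); np.savez("s2.npz",**f); cv2.imwrite("pics/s2.png",cv2.resize(f["img"][110:240,160:330],None,fx=4,fy=4,interpolation=cv2.INTER_CUBIC))
E
```

```text
(4.2333, array([-267.7, -106. ,    9.2]), array([0.3, 0.5, 0.4]))
(4.8417, array([-244.9, -106. ,    8.9]), array([-0.6, -0.3, -0.4]))
(5.1917, array([-234.4, -106.1,    9.1]), array([-0.4,  0.2, -0.3]))
(5.5417, array([-224.1, -106.1,    9.2]), array([0.5, 0.3, 0.2]))
```

View pics/s2.png

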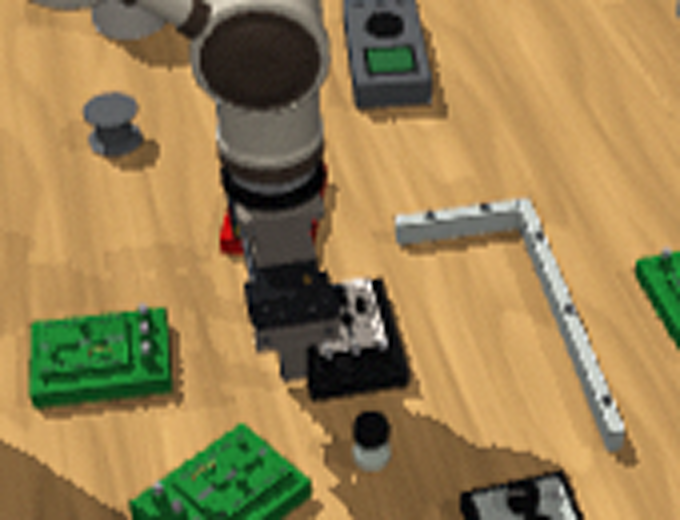

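```bash
python3 - <<'E'
from r import *
manip.line_to(w(-.103,-.106,.009),feed=.06);print(loc())
x=-.103
for i in range(16):
    x+=.001; manip.line_to(w(x,-.106,.009),feed=.02); l=loc(); print(l)
    if -l[2][0]>8: break
f=manip.grab_frame("side"); np.savez("s3.npz",**f); cv2.imwrite("pics/s3.png",cv2.resize(f["img"][110:240,160:330],None,fx=4,fy=4,interpolation=cv2.INTER_CUBIC))
f=manip.grab_frame("top"); np.savez("t3.npz",**f); cv2.imwrite("pics/t3.png",cv2.resize(f["img"][130:260,190:330],None,fx=4,fy=4,interpolation=cv2.INTER_CUBIC))
E
```

```text
(7.775, array([-103. , -106. ,    9.1]), array([-1.4, -0. , -1. ]))
(8.025, array([-101.9, -106. ,    9.1]), array([-2.2,  0.5, -0. ]))
(8.275, array([-100.8, -106. ,    9.1]), array([-2.2, -0.1,  0.7]))
(8.525, array([ -99.9, -106. ,    9.1]), array([-2.3, -0.5,  0.5]))
(8.775, array([ -98.9, -106. ,    9.1]), array([-2.5, -0.2,  2.3]))
(9.025, array([ -97.9, -106. ,    9. ]), array([-3. ,  0.1,  1.6]))
(9.275, array([ -96.8, -106. ,    9. ]), array([-2.9,  0.3,  1.1]))
(9.525, array([ -95.9, -106. ,    9. ]), array([-3.1, -0.3,  1.1]))
(9.775, array([ -94.8, -106. ,    8.9]), array([-2.7, -0.1,  0.5]))
(10.025, array([ -93.8, -106. ,    9. ]), array([-2.7,  1.6,  1. ]))
(10.275, array([ -92.8, -106. ,    9. ]), array([-1.2, -0.1,  0.6]))
(10.525, array([ -91.8, -106. ,    9. ]), array([-2.3, -0.6,  0.4]))
(10.775, array([ -90.8, -106. ,    9. ]), array([-1.6,  0.1,  0.5]))
(11.025, array([ -89.8, -106. ,    9. ]), array([-2.1,  0.7,  0.7]))
(11.275, array([ -89.6, -105.9,    9. ]), array([-4.3,  0.7,  2.8]))
(11.525, array([ -89.5, -105.9,    8.9]), array([-8.6,  0.5,  5.4]))
```

View pics/s3.png

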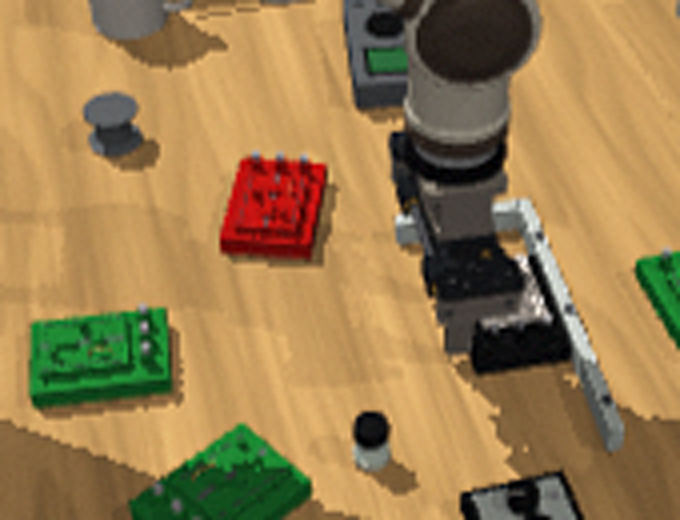

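View pics/t3.png

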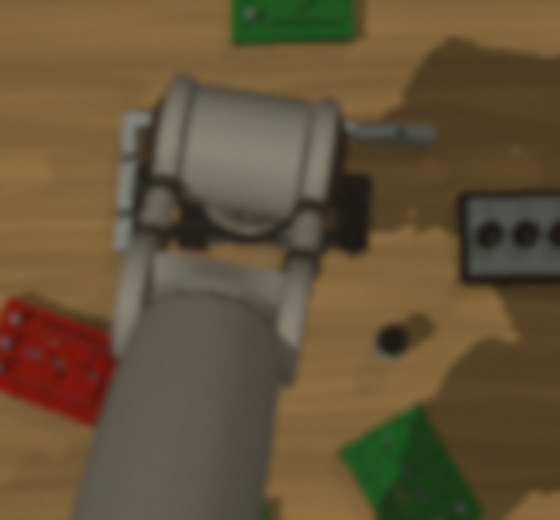

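```bash
python3 - <<'E'
from r import *
manip.line_to(w(-.115,-.106,.009),feed=.08)
manip.line_to(w(-.125,-.106,.11),feed=.2);print(loc())
manip.gripper_to(.03)
manip.move_pose(w(-.043,-.205,.11),quat(s[2]));print(loc())
for n in("side","top"):
    f=manip.grab_frame(n); np.savez(n+"4.npz",**f); 
    b=(110,240,200,340) if n=="side" else (130,240,190,330)
    cv2.imwrite(f"pics/{n}4.png",cv2.resize(f["img"][b[0]:b[1],b[2]:b[3]],None,fx=5,fy=5,interpolation=cv2.INTER_CUBIC))
E
```

```text
(12.7667, array([-125.3, -106. ,  109.1]), array([ 0.1, -0.4,  0.2]))
(14.6667, array([ -43.2, -204.7,  109.9]), array([-0.5,  0.6, -0.1]))
```

View pics/side4.png

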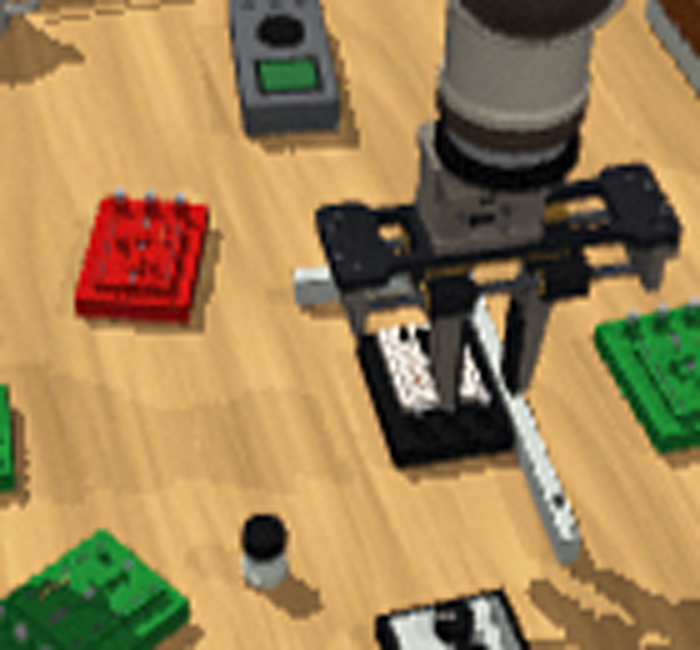

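View pics/top4.png

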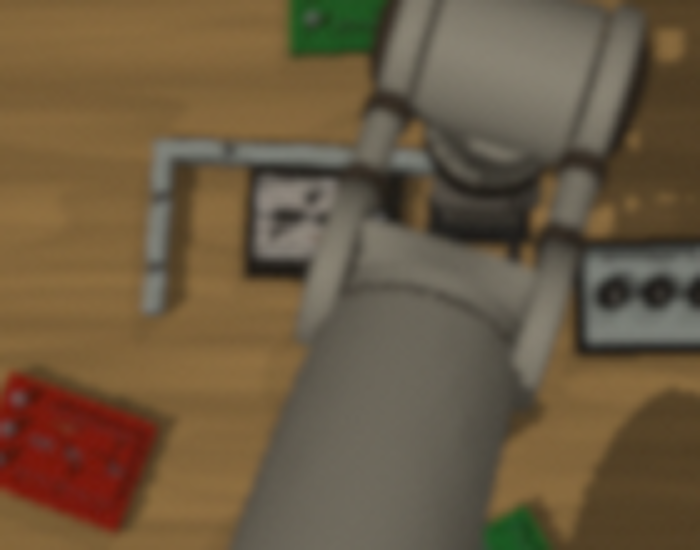

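```bash
python3 - <<'E'
from r import *
print(manip.state()["finger_gap"])
manip.line_to(w(-.043,-.205,.009),feed=.12);print(loc())
f=manip.grab_frame("side"); np.savez("s5.npz",**f); cv2.imwrite("pics/s5.png",cv2.resize(f["img"][110:240,200:340],None,fx=5,fy=5,interpolation=cv2.INTER_CUBIC))
E
```

```text
0.030110718609053445
(15.7583, array([ -42.1, -205.2,   10.1]), array([ 0.3, -0.8, -0.1]))
```

View pics/s5.png

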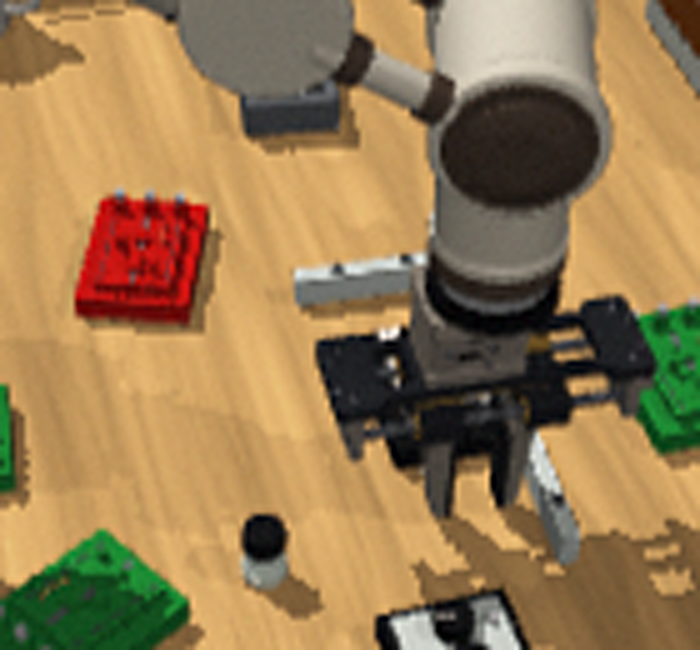

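```bash
python3 - <<'E'
from r import *
for y in(-.18,-.16,-.145,-.13):
    manip.line_to(w(-.043,y,.009),feed=.05);l=loc();print(l)
    if -l[2][1]>12: raise SystemExit
y=-.130
for i in range(18):
    y+=.001; manip.line_to(w(-.043,y,.009),feed=.02); l=loc(); print(l)
    if -l[2][1]>12: break
f=manip.grab_frame("side"); np.savez("s6.npz",**f); cv2.imwrite("pics/s6.png",cv2.resize(f["img"][110:240,200:340],None,fx=5,fy=5,interpolation=cv2.INTER_CUBIC))
E
```

```text
(16.4583, array([ -43. , -179.8,    9. ]), array([-0.2,  0.4, -0.4]))
(17.0083, array([ -43.1, -159.4,    8.9]), array([-0.1,  0.2, -0.1]))
(17.4583, array([ -43.1, -144.3,    9. ]), array([-0.3, -0.6, -0. ]))
(17.9083, array([ -43.1, -129.3,    9. ]), array([-0.5,  0.4,  0.3]))
(18.1583, array([ -43. , -128.9,    9. ]), array([ 0.8, -0.9,  0.4]))
(18.4083, array([ -43. , -128.3,    9. ]), array([ 1.2, -1. , -0.4]))
(18.6583, array([ -43. , -127.3,    9. ]), array([ 0.5, -1.8, -0. ]))
(18.9083, array([ -43., -126.,    9.]), array([ 0.2, -1.8, -0.3]))
(19.1583, array([ -43. , -124.8,    9. ]), array([ 0.5, -1.1, -1.3]))
(19.4083, array([ -43. , -123.8,    9. ]), array([-0.1, -1.6,  0.5]))
(19.6583, array([ -43. , -122.9,    9. ]), array([ 0.6, -1.4, -0.4]))
(19.9083, array([ -43. , -121.9,    9. ]), array([ 0.3, -1.8, -0.4]))
(20.1583, array([ -43. , -120.9,    9. ]), array([ 0.9, -1.9, -0.1]))
(20.4083, array([ -43. , -119.9,    9. ]), array([-0.6, -1.6, -0.7]))
(20.6583, array([ -43. , -118.9,    9. ]), array([ 0.2, -2. , -0.2]))
(20.9083, array([ -43.1, -118.6,    9. ]), array([-0.4, -6. , -0.3]))
(21.1583, array([ -43.2, -118.5,    9. ]), array([-1.3, -7.7,  0.6]))
(21.4083, array([ -43.2, -118.4,    9. ]), array([ -1.4, -10.3,   0.8]))
(21.6583, array([ -43.3, -118.4,    9. ]), array([ -2.3, -12.9,   0.6]))
```

View pics/s6.png

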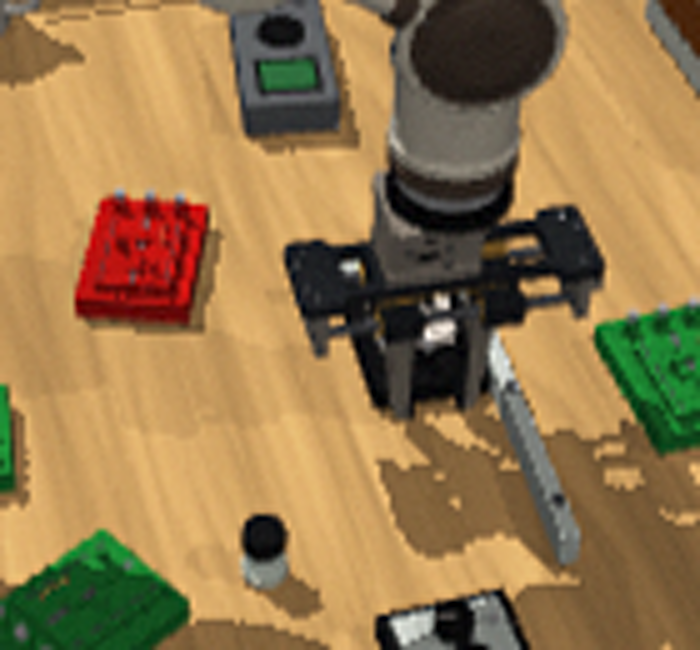

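```bash
python3 - <<'E'
from r import *
manip.line_to(w(-.043,-.145,.009),feed=.08)
manip.line_to(w(-.043,-.15,.11),feed=.2);print(loc())
manip.gripper_to(.05)
manip.move_pose(w(-.14,-.06,.11),quat(s[2]+np.pi/2));print(loc())
manip.line_to(w(-.14,-.06,.009),feed=.12);print(loc())
manip.line_to(w(-.093,-.06,.009),feed=.05)
x=-.093
for i in range(8):
    x+=.001; manip.line_to(w(x,-.06,.009),feed=.02); l=loc(); print(l)
    if -l[2][0]>8: break
manip.line_to(w(-.125,-.06,.009),feed=.08)
manip.line_to(w(-.135,-.06,.15),feed=.2)
manip.move_pose(w(-.33,-.2,.2),quat(s[2]+np.pi/2));print(loc())
for n in("side","top"):
    f=manip.grab_frame(n); np.savez(n+"7.npz",**f); cv2.imwrite(f"pics/{n}7.png",f["img"])
E
```

```text
(22.8917, array([ -43.7, -149.6,  108.9]), array([ 0.4,  0.1, -1.1]))
(24.675, array([-139.7,  -60.2,  110.2]), array([0.3, 0.2, 0.1]))
(25.6667, array([-139.1,  -60. ,    9.9]), array([0.9, 0.3, 0.4]))
(27.0083, array([-92.1, -60. ,   9. ]), array([-1.5, -0.2,  0.2]))
(27.2583, array([-91., -60.,   9.]), array([-0.2, -0.2, -0.2]))
(27.5083, array([-90.1, -60. ,   8.9]), array([ 0.1,  0.5, -0.4]))
(27.7583, array([-89.9, -60. ,   8.8]), array([-5. , -1.2,  3.6]))
(28.0083, array([-89.3, -60.1,   8.8]), array([-6.6, -0.3,  4.6]))
(28.2583, array([-89.3, -60.1,   8.7]), array([-9.3, -1.6,  7.9]))
(30.7083, array([-329.6, -199.8,  199.7]), array([-0.1,  0.1,  0.6]))
```

View pics/side7.png

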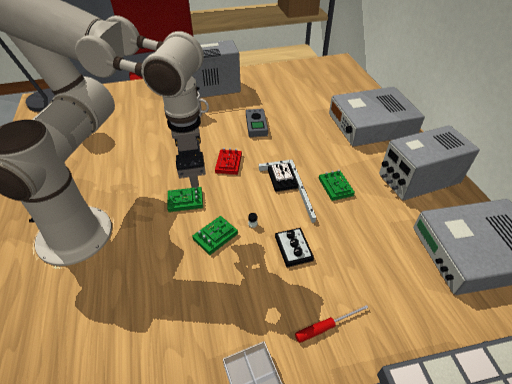

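View pics/top7.png

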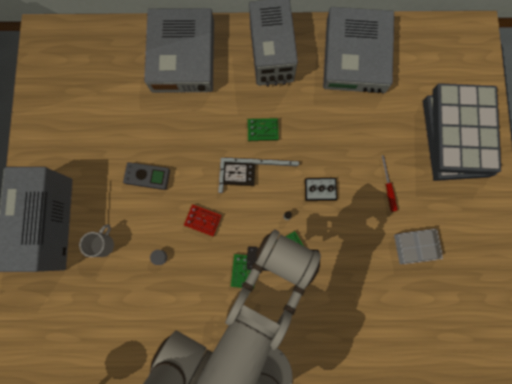

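```bash
python3 - <<'E'
from h import *
P=np.load("poses.npz");s=P["s"]
sg=[x for x in boxsegs([*tf(s,(-.04,-.055,0))[0,:2],s[2]],(255,255,0))]
T=load("top7.npz");S=load("side7.npz")
overlay(*T,[],(210,150,280,200),10,"pics/c7t.png");overlay(*S,[],(245,145,325,215),8,"pics/c7s.png")
a=cv2.absdiff(cv2.imread("pics/top0.png"),T[0]).max(2); 
E
```

```text
(no output)
```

View pics/c7t.png

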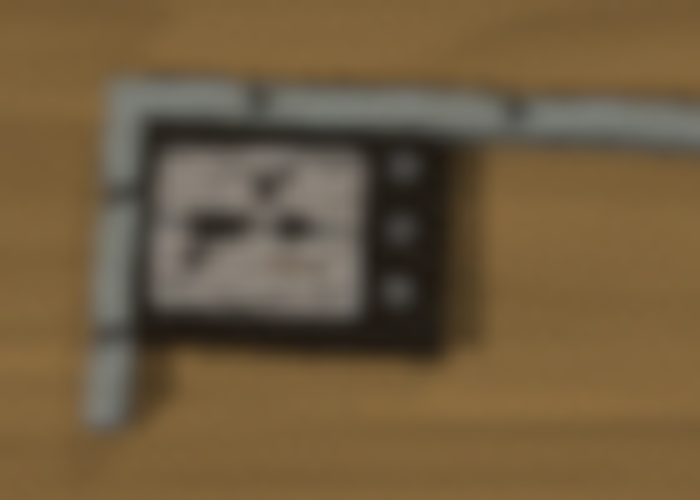

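View pics/c7s.png

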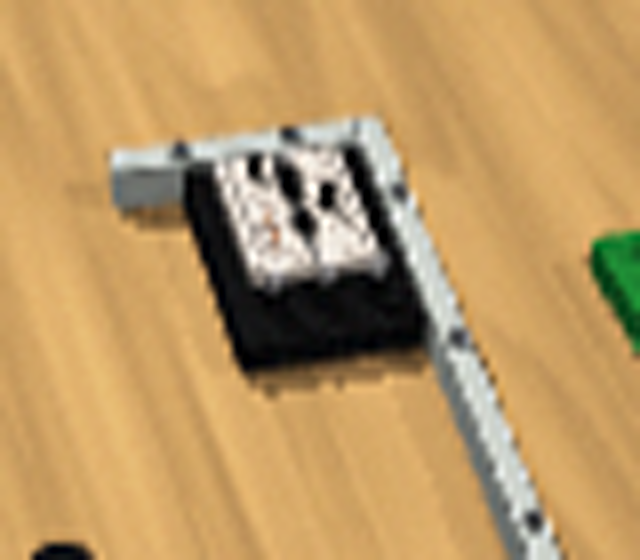

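Both views look flush: the base's edges meet both bars, at about (224,162) to (255,164) and (224,162) to (223,184) in the top view. There's time for one more gentle +y press to check that the x press didn't shift it.

```bash
python3 - <<'E'
from r import *
manip.gripper_to(.04)
manip.move_pose(w(-.12,-.2,.13),quat(s[2]))
manip.move_pose(w(-.045,-.145,.11),quat(s[2]))
manip.line_to(w(-.045,-.145,.009),feed=.12);print(loc())
manip.line_to(w(-.045,-.1225,.009),feed=.05)
y=-.1225;print(loc())
for i in range(8):
    y+=.001; manip.line_to(w(-.045,y,.009),feed=.02); l=loc(); print(l)
    if -l[2][1]>8: break
manip.line_to(w(-.045,-.145,.009),feed=.08)
manip.line_to(w(-.045,-.15,.12),feed=.2)
manip.move_pose(w(-.33,-.2,.2),quat(s[2]+np.pi/2));print(loc())
for n in("side","top"):
    f=manip.grab_frame(n); np.savez(n+"8.npz",**f); cv2.imwrite(f"pics/{n}8.png",f["img"])
T=load("top8.npz");S=load("side8.npz")
overlay(*T,[],(210,150,280,200),10,"pics/c8t.png");overlay(*S,[],(245,145,325,215),8,"pics/c8s.png")
E
```

```text
(34.15, array([ -44.1, -145.2,   10.1]), array([ 0.5, -0.6,  0. ]))
(34.75, array([ -45.1, -122.2,    9. ]), array([-0.6,  0. , -0. ]))
(35.0, array([ -45. , -121.7,    9. ]), array([-0. ,  1.3,  0.2]))
(35.25, array([ -45. , -120.5,    9. ]), array([ 0. , -0.3,  0.5]))
(35.5, array([ -45. , -119.4,    9. ]), array([-1. , -0.4,  0.4]))
(35.75, array([ -45. , -118.7,    9. ]), array([-0.4, -1.4,  0.2]))
(36.0, array([ -45. , -118.6,    9.1]), array([-0.4, -5.4,  0.7]))
(36.25, array([ -45.1, -118.5,    9. ]), array([-1.3, -8.2,  0.7]))
(39.075, array([-329.9, -200. ,  199.7]), array([ 0.4,  2. , -0.3]))
```

View pics/c8t.png

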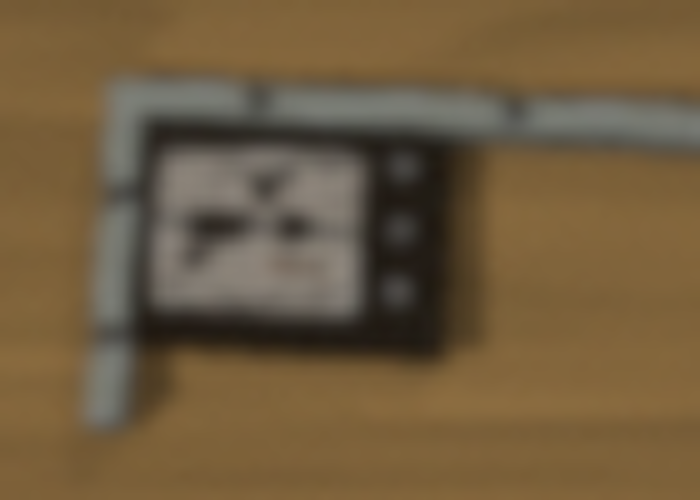

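View pics/c8s.png

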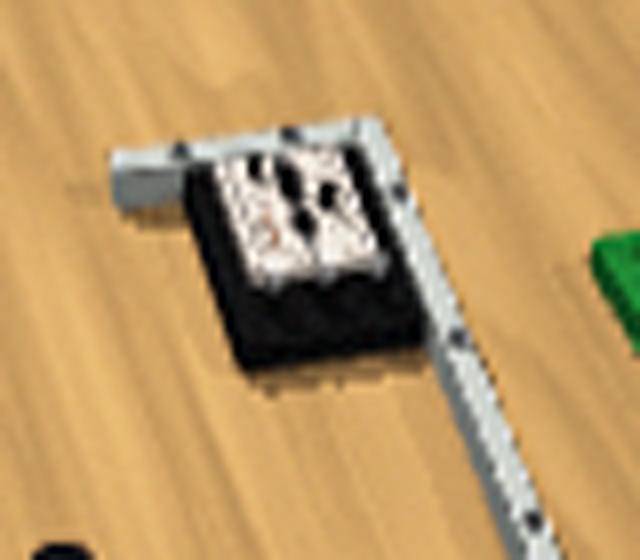

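View pics/side8.png

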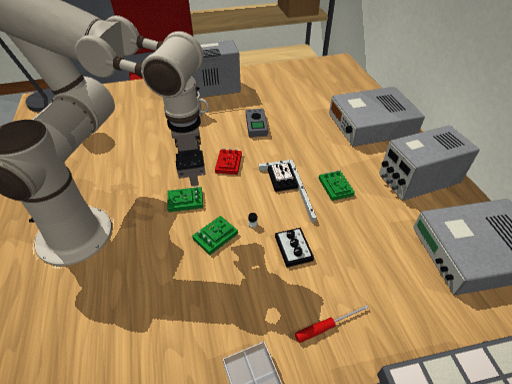

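The second +y press stopped at the same place as the first (TCP y -118.5 mm), so the module is home. The jar (252,220), decade box (295,247), multimeter and boards are where they started, and the hand is clear.

```bash
python3 - <<'E'
from station import manip
manip.finish_job(); print(manip.state()["t"])
E
```

```text
the job is handed in; nothing more can be done
the job is handed in; nothing more can be done
```

The module's black base sits in the inner corner of the stop, flush against both bars. I handed the job in at about 39 s of the 64 s allowed.

- **What I did:** I pushed the base only, with two spread fingertips about 9 mm above the table. First I pushed it straight to the long bar, which also squared it up, then along the long bar to the short bar. After that I pressed gently once more in each direction.
- **Force checks:** The highest force seen while pressing was about 13 N. The repeat presses stopped where the first ones had: at -89.3 mm against -89.5 mm for the long bar, and at -118.5 mm against -118.4 mm for the short bar.
- **Position check:** The last top and side pictures show no visible gap at either bar. The pushes ended within 1–2 mm of where my camera measurements predicted, which fits the 2 mm calibration. I did not fit the final pose numerically.
- **Surroundings:** By eye, the jar, decade box, multimeter and look-alike boards are where they started, and the hand is well clear. No check failed.

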